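# Roll the polishing barrel onto its tumbler and bolt it in

## Robot

A 6-joint arm with a two-finger parallel gripper is mounted at the origin on a cart in front of the work surface, level with it; the furniture and walls round the work are solid. World frame = base frame: x ahead of the robot, y to its left, z up, the work surface at z = 0. Lengths are in m, angles in rad, forces in N, time in s.
With the tool pointing down it reaches from about 0.375 to 0.9 m from the base axis. Payload 3.1 kg.
Tool frame: the origin (TCP) lies at the very end of the fingers, on their centre line; the grasp point (between the pads) lies 19 mm behind it; z points along the fingers, y is the line along which they close (so a half turn about z gives the same grasp; the last joint's range is limited). The gripper opens to 85 mm and grips with 20 to 120 N. Pads are 22 mm wide; open, the fingers measure 114 mm over their backs; the gripper's body (76 mm by 85 mm) begins 54 mm behind the grasp point. The pads swing forward as they close: fully open they stand 13 mm farther back than shut.
Start: joints at [0.962, 0.527, 1.433, -0, 1.181, -0.178], TCP at [0.261, 0.568, 0.231] pointing down, gripper open.
Joint ranges: [-3.08, 3.08], [-0.75, 2.2], [0.22, 2.44], [-1.43, 4.57], [0, 2.65], [-2.85, 2.85]. Speed limits (rad/s): [2.79, 2.79, 3.14, 3.14, 3.14, 3.14].

## Interface

Orientations are given as a unit quaternion [x, y, z, w].
In Python, from station import manip gives the robot as it stands.
- The arm moves only by the shell command python3 -m handwheel 'ROWS' [FORCE]. ROWS is JSON, a list of rows, each a list of 7 numbers: the shift along the world's x, y, z in mm, then the turn, a rotation vector about the world's x, y, z in degrees, then the opening, from 0 (shut) to 1 (fully open). A call has exactly 10 rows; each row shifts and turns the commanded pose from where the row before left it; what a row does not reach is not made up. A row lasts 1/8 s, in which the tool goes at most 62.5 mm and 10.7 degrees, less where a joint would pass 70% of its speed; a pose out of reach is approached as far as the arm can. A call is refused whole if a number of a shift passes 62.5 or a number of a turn 10.7, either way. A call with a gripper value outside its range is refused whole. The fingers move at their own pace and stop on an object; FORCE is the grip in N (left out, the last holds). Time passes only in rows, so rows that do not move let the fingers close, or fill a call up. It gives the time, the measured TCP pose, the force, the opening and the grip force at its end, in the units of the state.
- manip.sense(): the state, without advancing time (a new reading comes with each control period).
- manip.snapshot(name): name is "scene" or "top" or "wrist"; returns the picture (420x560x3 uint8, red, green, blue); there is no depth.
- manip.get_calibration(name): a dict with "K" (3x3 intrinsics, pixels), "rvec" (rotation vector, rad) and "tvec" (3), from world to camera coordinates, as OpenCV has them. Camera axes: x right, y down, z forward; pixel columns grow to the right and rows downward; lengths in m; the calibration is good to about 2 mm. The wrist camera is an equidistant fisheye: a pixel r from the principal point sees the ray r / f radians off the axis. A picture is of the moment at which its call begins: read the wrist's pose just before it. get_calibration takes no time and is no camera call; for the wrist camera it gives the pose at the moment of the call.
- manip.sign_off(): hands the job in; it is judged then, once.
The state is a dict: "t": time; "q": joint angles; "qd": joint speeds; "tau": joint torques, N m; "tcp_pos": TCP position; "tool_rot": TCP orientation; "force": force on the tool from outside, world axes, zero at the start; "ft_torque": the same for the moment, N m; "finger_gap": opening from 0.0 (shut) to 1.0 (fully open); "gripper_force": force on a finger pad.
Only numpy, scipy, OpenCV 4.12 (cv2) and the standard library are available. Lean on these libraries where they do the work, as an engineer would, in place of code of your own. Each camera call takes 0.05 s, during which the arm holds its last target. There are 200 camera calls.

## Task

Load the green barrel tumbler: with a fingertip, push the black barrel up the sloping gutter, over the front roller, until it drops into place between the two rollers in front of the rubber stop. Then push the red knob so that the bolt slides across behind the barrel as far as it goes and the barrel cannot roll back. Only push, gently: never pinch the barrel or the knob or lift the barrel out of the gutter, and leave the pot, the bottle and the screwdriver beside the machine where they are.

Things in the scene. Friction and masses are not known exactly. Their poses are not given: they have to be found in the camera images.
- tumbler: Green bench tumbler, fixed. Origin on the bench under the roller nest; x uphill along the gutter to the drive housing, y left, z up. In its frame (mm): two free rubber rollers, 20 diameter, along y, at x -23 and +23, z 42; green cheeks to z 66, inner faces y -40 and 40; drive housing x 50 to 124, to z 104. Right of the gutter a steel bolt keeper at x -41, y -38 to -51, to z 82.
- gutter: Aluminium channel sloping up 11 degrees to the front roller. Origin on its floor plane at x -24.8, z 51.3 mm of the tumbler's frame; x up along the floor, z square off it. Floor x -160 to -11 mm, walls 20 high, 78 apart; at the foot (x -160 to -163) a lip 12 high, beyond it free bench. A barrel rolling in it has its centre at z 32 here, 32.5 atop the front roller.
- barrel: Loose smooth black plastic barrel, two grey bands, aluminium lid; 64 mm diameter, 70 long, about 0.5 kg. Origin at its centre, y its axis, across the gutter. Starts on the foot lip, centre about (-163, 0, 57) mm in the tumbler's frame; rolls freely, runs back if let go on the slope; a few N push it. An upright fingertip 8 to 15 mm lower than its centre clears lip and floor all the way.
- crest (a point): Barrel's centre as it goes over the front roller: (-27, 0, 84) mm in the tumbler's frame. Up to here it must be pushed; past it, at x over -23, it drops about 7 mm into the nest by itself.
- nest (a point): Barrel's centre when it rests on both rollers: (0, 0, 77) mm in the tumbler's frame. The rubber stop pad behind it (front face x 35.5, z 65 to 95) is then 3.5 mm from the barrel.
- bolt (a joint): Travel of the slide bolt in m: 0 drawn out to the left, 0.100 home at its end stop. Slides along the tumbler's -y with 1 to 2 N of friction and stays where it is left. Starts between 0 and 0.010, its tip clear of the barrel's path.
- bolt_knob (a point): Middle of the flat outer (left) face of the bolt's red knob, to be pushed. Knob 26 mm diameter, 18 long, on a steel rod 10 mm thick along y at x -41, z 72 mm in the tumbler's frame; the face is at y = 204.5 mm minus the travel. The rod runs in a guide on the machine's left, two steel lugs 22 wide, z 58 to 83, y 39 to 82.
- polish_pot: Bystander: round pot with red lid, 58 mm diameter, 50 mm high, origin under its middle, stands to the left of the gutter's foot.
- flux_dropper: Bystander: brown dropper bottle, 33 mm diameter, 102 mm high, origin under its middle, stands to the left of the drive housing.
- screwdriver_yellow: Bystander: screwdriver with yellow handle, 158 mm long (x), 27 wide, 23 high, origin under its middle, lies on the edge of the grey mat (3 mm thick) to the right of the machine.
Not all that is in view belongs to the job. What is shaped like the barrel but yellow is not meant.

How it is judged:
By the outcome, as a careful person would: the job done as asked, in the order asked, and still so for the second after the job is handed in, with the robot touching nothing.
It also fails if it takes over 51 s, if anything falls off the work surface, if the arm or the gripper's body presses on something with over 40 N, if the wrist force passes 120 N, or if a joint passes its speed limit or range.

## Working session

There is one attempt and no reset: what is moved stays moved. The work goes in short steps, Python scripts to look and compute and a shell command to move; the robot and the scene stay as the last step left them, time stands still between calls to the robot, and variables do not carry over. Pictures are saved under pics/ and viewed, at most 10 in all, crops included, and the job is handed in when it is done.

```bash
ls; mkdir -p pics; python3 - <<'E'
from station import manip
import cv2,numpy as np
for n in ("scene","top"):
    im=manip.snapshot(n); cv2.imwrite(f"pics/{n}0.png",im[:,:,::-1])
    c=manip.get_calibration(n); R=cv2.Rodrigues(np.array(c["rvec"]))[0]; print(n,c["K"],(-R.T@np.array(c["tvec"]).ravel()).round(3),R.round(3).tolist())
s=manip.sense(); print(s)
E
```

```text
pics
scene [[389.4078184    0.         276.59517078]
 [  0.         389.4078184  208.24325268]
 [  0.           0.           1.        ]] [ 0.115 -0.404  0.788] [[0.675, -0.738, -0.006], [-0.535, -0.483, -0.694], [0.509, 0.471, -0.72]]
top [[449.57742935   0.         281.66363252]
 [  0.         449.57742935 202.45290417]
 [  0.           0.           1.        ]] [0.432 0.054 1.002] [[0.02, -1.0, 0.011], [-0.985, -0.022, -0.169], [0.169, -0.007, -0.986]]
{'t': 0.1, 'q': array([ 9.61475855e-01,  5.28394516e-01,  1.43376035e+00, -5.56698237e-05,
        1.18137862e+00, -1.78486510e-01]), 'qd': array([ 0.00060473, -0.00024102, -0.0026644 , -0.00015618, -0.00132242,
       -0.00177179]), 'tau': array([ 8.56052011e-04, -4.43308032e+01, -1.78585339e+01, -1.81821529e-04,
        3.81815335e-03, -3.42507548e-06]), 'tcp_pos': array([0.26062978, 0.56736841, 0.23042276]), 'tool_rot': array([ 2.13744342e-01,  9.76889151e-01, -9.05977053e-04, -3.48671594e-04]), 'force': array([-0.26728412, -0.18584992,  0.36673802]), 'ft_torque': array([-0.06736877, -0.03765401,  0.06225644]), 'gripper_force': 0.0, 'finger_gap': 0.9958497437755656}
```

View pics/scene0.png

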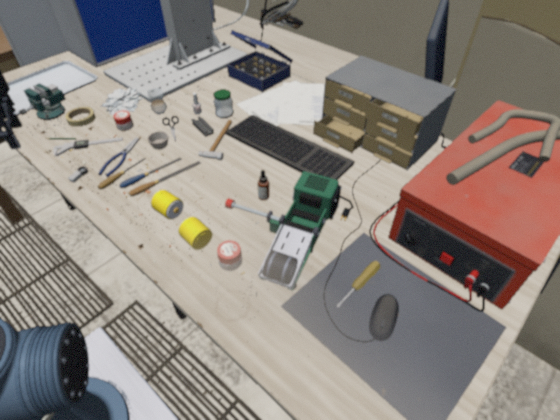

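View pics/top0.png

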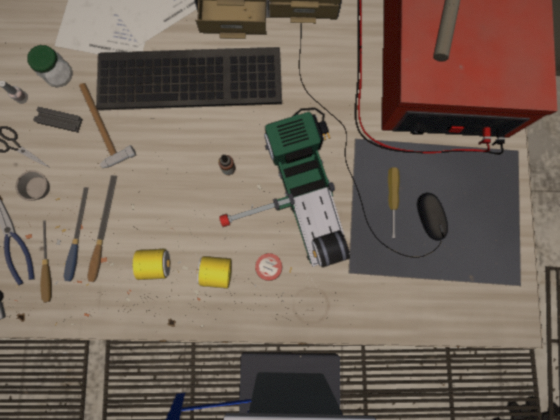

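The black barrel with grey bands sits at the gutter foot, top view (330,247). The red knob is at (225,220) and the drive housing at (293,133). Possible mix-ups are the yellow barrels at (151,264) and (214,271), the red pot lid at (268,266), and the black mouse at (432,215). I choose the black one in the gutter and check it in a crop.

```bash
cat > h.py <<'E'
import cv2,numpy as np
from station import manip
def cam(n):
    c=manip.get_calibration(n);R=cv2.Rodrigues(np.array(c["rvec"]))[0];t=np.array(c["tvec"]).ravel();return np.array(c["K"]),R,t
def ray(n,u,v,z):
    K,R,t=cam(n);d=R.T@np.linalg.inv(K)@np.array([u,v,1.]);o=-R.T@t
    return o+d*(z-o[2])/d[2]
def proj(n,P):
    K,R,t=cam(n);p=(R@np.atleast_2d(P).T).T+t;p=p@K.T;return p[:,:2]/p[:,2:]
E
python3 - <<'E'
from h import *
im=cv2.imread("pics/top0.png")
x0,y0=205,105
c=im[y0:y0+170,x0:x0+160]; cv2.imwrite("pics/crop0.png",cv2.resize(c,None,fx=3.5,fy=3.5,interpolation=cv2.INTER_CUBIC))
hsv=cv2.cvtColor(im,cv2.COLOR_BGR2HSV)
red=cv2.inRange(hsv,(0,120,80),(8,255,255))|cv2.inRange(hsv,(172,120,80),(180,255,255))
red[:,380:]=0
n,l,s,ce=cv2.connectedComponentsWithStats(red)
for i in range(1,n):
    if s[i][4]>15: print("red",s[i],ce[i].round(1),ray("top",*ce[i],.08).round(4))
g=cv2.inRange(hsv,(65,80,20),(95,255,255)); g[:,:200]=0;g[:,380:]=0
n,l,s,ce=cv2.connectedComponentsWithStats(g)
for i in range(1,n):
    if s[i][4]>80: print("green",s[i],ce[i].round(1),cv2.minAreaRect(np.argwhere(l==i)[:,::-1].astype(np.float32)))
E
```

```text
red [359   0   3  18  32] [360.4   8.4] [ 1.0382 -0.1212  0.08  ]
red [360  19   2  27  53] [360.5  31.8] [ 0.9812 -0.1208  0.08  ]
red [357  48  23  97 197] [362.3  98.1] [ 0.8247 -0.1233  0.08  ]
red [220 215  10  11  85] [224.1 220.2] [0.5511 0.1653 0.08  ]
red [256 254  25  26 153] [269.9 268. ] [0.4552 0.0683 0.08  ]
green [ 266  113   62   81 2461] [296.3 148.3] ((298.5494384765625, 153.61468505859375), (76.14616394042969, 49.90702438354492), 73.81079864501953)
```

View pics/crop0.png

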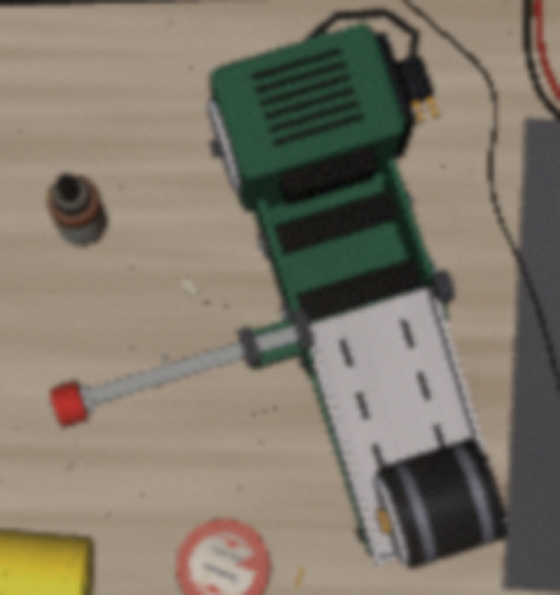

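```bash
python3 - <<'E'
from h import *
from scipy.optimize import least_squares
pts=[((443,287),(-41,-44.5,80)),((248,346),(-41,80,80)),((301,327),(-41,43,80)),((300,307),(-23,40,50)),((423,272),(-23,-40,50)),((278,238),(23,40,50)),((397,206),(23,-40,50)),((441,503),(-163,0,85)),]
uv=np.array([p[0] for p in pts])/3.5+np.array([205,105]);P=np.array([p[1] for p in pts])/1e3
def T(p,P):
    c,s=np.cos(p[2]),np.sin(p[2]);return np.c_[P[:,0]*c-P[:,1]*s+p[0],P[:,0]*s+P[:,1]*c+p[1],P[:,2]]
r=least_squares(lambda p:(proj("top",T(p,P))-uv).ravel(),[.6,0,.25],loss='soft_l1')
p=r.x;print(p,np.degrees(p[2]));print((proj("top",T(p,P))-uv).round(1).tolist())
q=lambda *a:T(p,np.array([a])/1e3)[0].round(4)
print("barrel",q(-163,0,57),"crest",q(-27,0,84),"nest",q(0,0,77),"q0knob",q(-41,204.5,72),"knobhome",q(-41,104.5,72))
# knob check: middle of knob z 78
m=ray("top",69/3.5+205,404/3.5+105,.080);c,s=np.cos(p[2]),np.sin(p[2]);d=m[:2]-p[:2];print("knob mid in tumbler",c*d[0]+s*d[1],-s*d[0]+c*d[1])
# other things
print("pot",ray("top",268,266,.05),"bottle cap",ray("top",224,158,.1))
# draw on scene
im=cv2.imread("pics/scene0.png")
M=[(-163,0,57),(0,0,77),(-41,199.5,72),(-41,-44.5,82),(50,40,104),(50,-40,104),(124,40,104),(124,-40,104),(-27,0,84)]
for a in proj("scene",T(p,np.array(M)/1e3)): cv2.circle(im,(int(a[0]*8),int(a[1]*8)),12,(255,0,255),-1,shift=3)
cv2.imwrite("pics/chk.png",cv2.resize(im[150:300,200:380],None,fx=4,fy=4))
E
```

```text
[ 0.65133945 -0.00237178  0.32187087] 18.441842291621864
[[0.4, -0.2], [-0.6, 0.2], [1.2, 0.5], [-0.2, 0.4], [-0.2, -0.3], [-0.3, 0.3], [0.7, -1.1], [-0.6, -0.1]]
barrel [ 0.4967 -0.0539  0.057 ] crest [ 0.6257 -0.0109  0.084 ] nest [ 0.6513 -0.0024  0.077 ] q0knob [0.5478 0.1787 0.072 ] knobhome [0.5794 0.0838 0.072 ]
knob mid in tumbler -0.042975077876177104 0.189700875872405
pot [0.46011241 0.07286825 0.05      ] bottle cap [0.67803242 0.16853078 0.1       ]
```

View pics/chk.png

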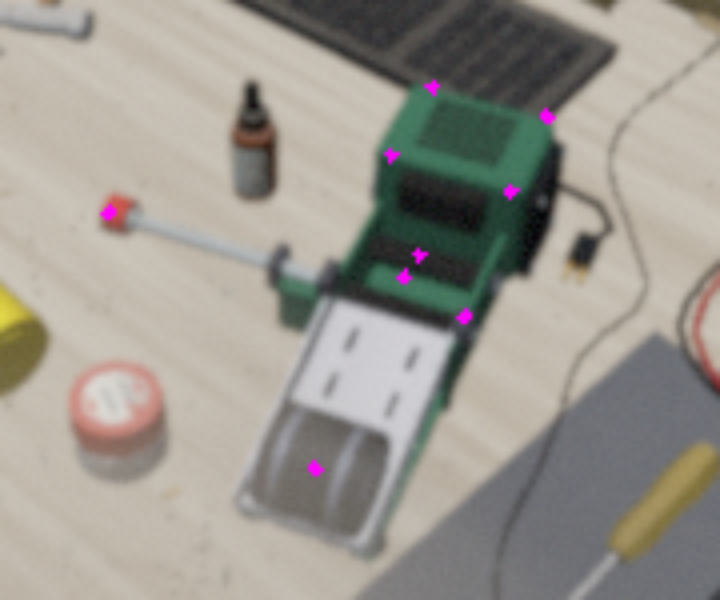

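The crop confirms the black barrel, and the fitted pose (yaw 18.4°) lands within about 2 px in both views. Knob travel comes out near 6 mm. Next I close the fingers and move behind the barrel, high up.

```bash
python3 -m handwheel '[[18,-58,0,0,0,-4.7,0],[18,-58,0,0,0,-4.7,0],[18,-58,0,0,0,-4.7,0],[18,-58,0,0,0,-4.7,0],[18,-58,0,0,0,-4.7,0],[18,-58,0,0,0,-4.7,0],[18,-58,0,0,0,-4.7,0],[18,-58,0,0,0,-4.7,0],[18,-58,0,0,0,-4.7,0],[18,-58,0,0,0,-4.7,0]]'
```

```text
t: 1.35
tcp_pos: [0.4411, -0.0141, 0.2313]
tool_rot: [0.587, 0.81, 0.0, -0.0]
force: [0.7, 0.9, 0.0]
finger_gap: 0.004
gripper_force: 0.0
```

```bash
python3 -m handwheel '[[0,-29,0,0,0,0.3,0],[0,-29,0,0,0,0,0],[0,0,-25,0,0,0,0],[0,0,-35,0,0,0,0],[0,0,-35,0,0,0,0],[0,0,-35,0,0,0,0],[0,0,-15,0,0,0,0],[0,0,0,0,0,0,0],[0,0,0,0,0,0,0],[0,0,0,0,0,0,0]]'
python3 - <<'E'
from h import *
a=manip.snapshot("top")[:,:,::-1][160:310,240:390];b=manip.snapshot("scene")[:,:,::-1][170:320,200:350]
cv2.imwrite("pics/b1.png",cv2.resize(np.hstack([a,b]),None,fx=2.6,fy=2.6))
E
```

```text
t: 2.6
tcp_pos: [0.4415, -0.0703, 0.0871]
tool_rot: [0.583, 0.812, 0.0, 0.001]
force: [0.0, 0.2, -0.4]
finger_gap: 0.002
gripper_force: 0.0
```

View pics/b1.png

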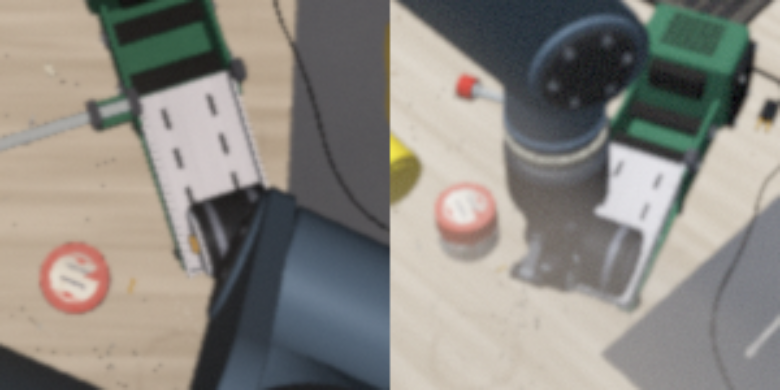

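The barrel is undisturbed and the fingertip stands behind it on the gutter axis. Down and start pushing.

```bash
python3 -m handwheel '[[0,0,-22,0,0,0,0],[0,0,-20,0,0,0,0],[0,0,0,0,0,0,0],[5.7,1.3,0,0,0,0,0],[5.7,1.3,0,0,0,0,0],[5.7,1.9,1.2,0,0,0,0],[5.7,1.9,1.2,0,0,0,0],[5.7,1.9,1.2,0,0,0,0],[5.7,1.9,1.2,0,0,0,0],[5.7,1.9,1.2,0,0,0,0]]'
```

```text
t: 3.95
tcp_pos: [0.4758, -0.0568, 0.0507]
tool_rot: [0.583, 0.813, -0.002, -0.005]
force: [-10.0, -2.9, 7.8]
finger_gap: -0.001
gripper_force: 5.3
```

```bash
python3 -m handwheel '[[6,1.6,1.2,0,0,0,0],[6,1.6,1.2,0,0,0,0],[6,1.6,1.2,0,0,0,0],[6,1.6,1.2,0,0,0,0],[6,1.6,1.2,0,0,0,0],[6,1.6,1.2,0,0,0,0],[6,1.7,1.2,0,0,0,0],[6,1.7,1.2,0,0,0,0],[6,1.7,1.2,0,0,0,0],[6,1.7,1.2,0,0,0,0]]'
python3 - <<'E'
from h import *
a=manip.snapshot("top")[:,:,::-1][140:290,240:390];b=manip.snapshot("scene")[:,:,::-1][150:300,220:370]
cv2.imwrite("pics/b2.png",cv2.resize(np.hstack([a,b]),None,fx=2.6,fy=2.6))
s=manip.sense();print(s["force"],s["tcp_pos"])
E
```

```text
t: 5.2
tcp_pos: [0.5357, -0.0409, 0.0627]
tool_rot: [0.583, 0.813, -0.003, -0.005]
force: [-9.1, -3.5, 8.0]
finger_gap: 0.0
gripper_force: 5.3
[-4.02948833 -0.53652859  3.03521321] [ 0.53889045 -0.04111653  0.06289933]
```

View pics/b2.png

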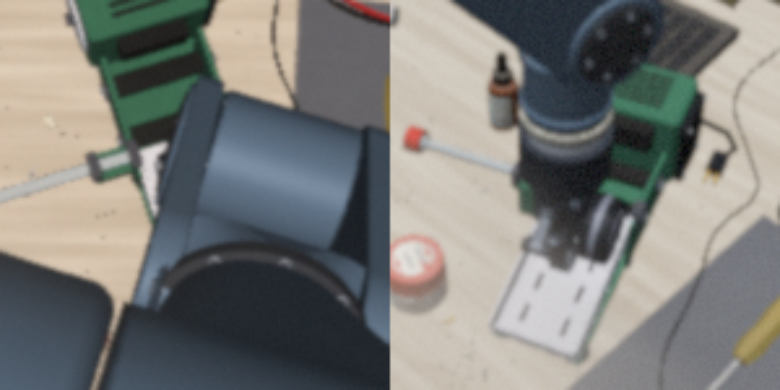

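The barrel is being rolled up the gutter, now about two thirds up. Continue slowly.

```bash
python3 -m handwheel '[[4.2,1.4,0.9,0,0,0,0],[4.2,1.4,0.9,0,0,0,0],[4.2,1.4,0.9,0,0,0,0],[4.2,1.4,0.9,0,0,0,0],[4.2,1.4,0.9,0,0,0,0],[4.2,1.4,0.9,0,0,0,0],[4.2,1.4,0.9,0,0,0,0],[4.2,1.4,0.9,0,0,0,0],[4.2,1.4,0.9,0,0,0,0],[4.2,1.4,0.9,0,0,0,0]]'
python3 -c "
from h import *
s=manip.sense();print(s['force'],s['tcp_pos'])"
```

```text
t: 6.55
tcp_pos: [0.5817, -0.027, 0.0715]
tool_rot: [0.583, 0.812, -0.0, -0.001]
force: [-3.0, 0.9, 0.7]
finger_gap: -0.001
gripper_force: 1.3
[-2.95315794  0.87643199  0.65715632] [ 0.58171212 -0.02701508  0.07149181]
```

```bash
python3 -m handwheel '[[2,0.7,0.1,0,0,0,0],[2,0.7,0.1,0,0,0,0],[2,0.7,0,0,0,0,0],[2,0.7,0,0,0,0,0],[0,0,0,0,0,0,0],[0,0,0,0,0,0,0],[0,0,0,0,0,0,0],[0,0,0,0,0,0,0],[0,0,0,0,0,0,0],[0,0,0,0,0,0,0]]'
python3 - <<'E'
from h import *
print(manip.sense()['force'])
a=manip.snapshot("wrist")[:,:,::-1];b=manip.snapshot("scene")[:,:,::-1][130:280,230:380]
cv2.imwrite("pics/b3.png",np.hstack([cv2.resize(a,(400,300)),cv2.resize(b,(300,300))]))
E
```

```text
t: 7.8
tcp_pos: [0.5908, -0.0248, 0.0715]
tool_rot: [0.583, 0.812, 0.0, -0.0]
force: [-0.0, 0.2, 1.4]
finger_gap: 0.003
gripper_force: 0.0
[-0.0392227   0.19960677  1.35086996]
```

View pics/b3.png

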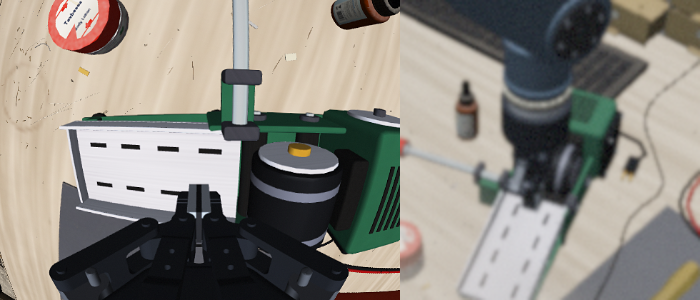

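In the wrist view the barrel (lid at about (298,160)) sits past the front roller against no force, so it is in the nest. Back off, rise, and go beyond the knob.

```bash
python3 -m handwheel '[[-10,-3.3,0,0,0,0,0],[-8,-2.5,10,0,0,0,0],[0,0,40,0,0,0,0],[0,0,50,0,0,0,0],[-7,48,0,0,0,0,0],[-7,48,0,0,0,0,0],[-7,48,0,0,0,0,0],[-7,48,0,0,0,0,0],[-6,46,0,0,0,0,0],[0,0,0,0,0,0,0]]'
python3 - <<'E'
from h import *
a=manip.snapshot("top")[:,:,::-1]; cv2.imwrite("pics/t4.png",a)
cv2.imwrite("pics/b4.png",cv2.resize(a[90:290,200:370],None,fx=3,fy=3,interpolation=cv2.INTER_CUBIC))
p=[.65134,-.00237,.32187];c,s=np.cos(p[2]),np.sin(p[2])
t=manip.sense()["tcp_pos"];d=t[:2]-p[:2];print(t,c*d[0]+s*d[1],-s*d[0]+c*d[1])
E
```

```text
t: 9.15
tcp_pos: [0.5374, 0.21, 0.1721]
tool_rot: [0.582, 0.814, 0.0, -0.0]
force: [1.4, -0.6, 0.6]
finger_gap: -0.001
gripper_force: 0.0
[0.53795208 0.20834901 0.17204785] -0.040905862805782706 0.2357669059978645
```

View pics/b4.png

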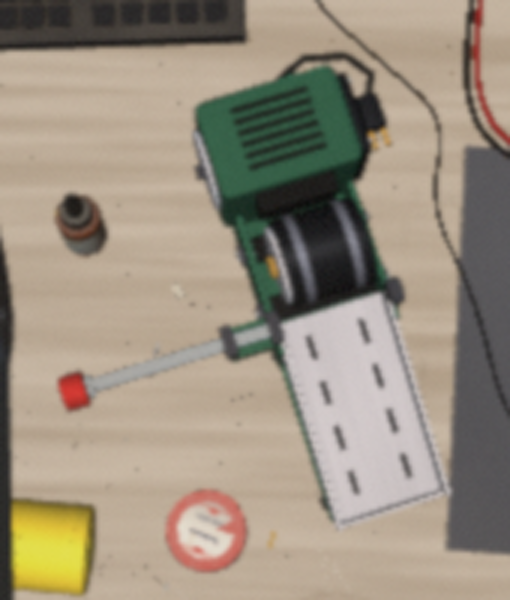

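The barrel is in the nest, centre near (325,255) in the crop. The knob at (74,391) has not moved. Descend outside the knob and start pushing.

```bash
python3 -m handwheel '[[0,0,-37,0,0,0,0],[0,0,-37,0,0,0,0],[0,0,-38,0,0,0,0],[0,0,0,0,0,0,0],[2,-6,0,0,0,0,0],[2,-6,0,0,0,0,0],[2,-6,0,0,0,0,0],[2,-6,0,0,0,0,0],[2,-6,0,0,0,0,0],[2,-6,0,0,0,0,0]]'; python3 -m handwheel '[[2,-6,0,0,0,0,0],[2,-6,0,0,0,0,0],[2,-6,0,0,0,0,0],[2,-6,0,0,0,0,0],[2,-6,0,0,0,0,0],[2,-6,0,0,0,0,0],[2,-6,0,0,0,0,0],[2,-6,0,0,0,0,0],[2,-6,0,0,0,0,0],[0,0,0,0,0,0,0]]'
```

```text
t: 10.45
tcp_pos: [0.5512, 0.1712, 0.0597]
tool_rot: [0.583, 0.812, 0.0, 0.0]
force: [0.2, 2.4, 0.1]
finger_gap: -0.001
gripper_force: 0.7
t: 11.7
tcp_pos: [0.5687, 0.1166, 0.0594]
tool_rot: [0.584, 0.812, -0.0, -0.0]
force: [0.2, -1.4, -0.4]
finger_gap: -0.003
gripper_force: 0.0
```

```bash
python3 -m handwheel '[[1,-3,0,0,0,0,0],[1,-3,0,0,0,0,0],[1,-3,0,0,0,0,0],[1,-3,0,0,0,0,0],[1,-3,0,0,0,0,0],[1,-3,0,0,0,0,0],[0.6,-1.8,0,0,0,0,0],[0.3,-1,0,0,0,0,0],[0.3,-1,0,0,0,0,0],[0,0,0,0,0,0,0]]'
```

```text
t: 12.95
tcp_pos: [0.5759, 0.0961, 0.0595]
tool_rot: [0.583, 0.812, 0.0, -0.0]
force: [-1.2, 3.2, -0.6]
finger_gap: 0.0
gripper_force: 1.9
```

```bash
python3 -m handwheel '[[0.3,-1,0,0,0,0,0],[0.3,-1,0,0,0,0,0],[0.3,-1,0,0,0,0,0],[0.3,-1,0,0,0,0,0],[0,0,0,0,0,0,0],[0,0,0,0,0,0,0],[0,0,0,0,0,0,0],[0,0,0,0,0,0,0],[0,0,0,0,0,0,0],[0,0,0,0,0,0,0]]'
```

```text
t: 14.2
tcp_pos: [0.5758, 0.096, 0.0595]
tool_rot: [0.584, 0.812, 0.002, -0.003]
force: [-2.9, 15.4, 1.2]
finger_gap: -0.001
gripper_force: 8.1
```

The knob is at its hard stop: the TCP no longer advances and the force is up to 15 N. Retreat and check.

```bash
python3 -m handwheel '[[-2,6,0,0,0,0,0],[-8,24,0,0,0,0,0],[-8,24,0,0,0,0,0],[0,0,30,0,0,0,0],[0,0,45,0,0,0,0],[0,0,45,0,0,0,0],[-12,50,0,0,0,0,0],[-12,50,0,0,0,0,0],[0,0,0,0,0,0,0],[0,0,0,0,0,0,0]]'
python3 - <<'E'
from h import *
a=manip.snapshot("top")[:,:,::-1]; b=manip.snapshot("scene")[:,:,::-1]
cv2.imwrite("pics/b5.png",cv2.resize(np.hstack([a[100:290,200:420],b[150:340,200:400]]),None,fx=1.9,fy=1.9,interpolation=cv2.INTER_CUBIC))
hsv=cv2.cvtColor(a.copy(),cv2.COLOR_BGR2HSV);red=cv2.inRange(hsv,(0,120,80),(8,255,255))|cv2.inRange(hsv,(172,120,80),(180,255,255));red[:,340:]=0
n,l,s,ce=cv2.connectedComponentsWithStats(red)
for i in range(1,n):
    if s[i][4]>40:
        m=ray("top",*ce[i],.08);d=m[:2]-[.65134,-.00237];c,q=np.cos(.32187),np.sin(.32187);print(ce[i],c*d[0]+q*d[1],-q*d[0]+c*d[1])
print(manip.sense()["force"])
E
```

```text
t: 15.45
tcp_pos: [0.5359, 0.2451, 0.1797]
tool_rot: [0.583, 0.812, 0.0, 0.001]
force: [0.4, 0.2, -0.5]
finger_gap: -0.003
gripper_force: 0.0
[267.43181818 206.43181818] -0.0409987761213588 0.09690776691825594
[270.24657534 267.87671233] -0.16358805476545316 0.1283219565259906
[ 0.04893734  0.05496166 -0.80903861]
```

View pics/b5.png

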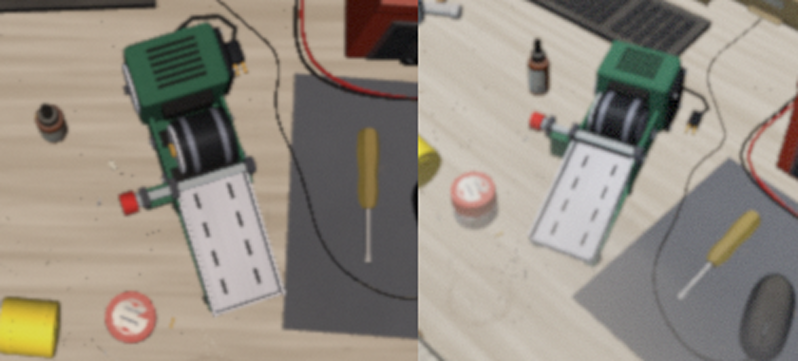

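The rod now reaches across the gutter into the keeper, at (250,168) in the left picture. The barrel sits in the nest and the bystanders have not moved.

```bash
python3 -c "
from station import manip
print(manip.sign_off())"
```

```text
the job is handed in; nothing more can be done
None
```

The black barrel is in the nest between the rollers, the bolt is pushed home against its end stop behind it, nothing else was moved, and the job was handed in at about 15.5 s (limit 51 s).

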